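# Fit and pin a brake pad, then clear the left-over parts

## Task

Slide the new brake pad fully home into the mouth of the caliper, then drop the two retaining pins from the wooden block, one through each hole of the caliper and the pad, until their heads sit down on the caliper. Also clear the old parts off the board: every axle bolt into the blue box and every worn pad into the steel tray, and leave the cup, the spring and the wrench where they are. Old parts may get knocked aside while you work, so check before you finish.

Things in the scene. Friction and masses are not known exactly. Their poses are not given: they have to be found in the camera images.
- caliper: Aluminium brake caliper fixed flat on the board, x = -60 to 60, y = -65 to 65 mm, 51 high. Origin: on its underside; x points into the slot. Bed top z = 20; upper cheek z = 33 to 51 over x = -5 to 60. Slot between them 13 high, 94 wide (y +-47), stop at x = 48. Holes through cheek and bed at x = 23, y = +-27. Pad fully home: its origin at x = 3, y = 0, z = 20.
- mouth (a point): Middle of the slot's mouth at the height of the bed (caliper x = -5, y = 0, z = 20), open towards the caliper's -x. In front of it two guides, 16 mm high on the bed, flare outwards from y = +-47 at the mouth to about +-60 at x = -54. A 90 mm wide tongue of the bed reaches on to x = -85. Axes as the caliper.
- hole_left (a point): Centre of the mouth of the caliper's hole at its y = +27, on the upper face of the cheek (51 mm above the board). The hole is 16 mm wide with a 2 mm chamfer, through the cheek, and 17 mm through the bed below. Axes as the caliper.
- hole_right (a point): The same for the hole at the caliper's y = -27.
- new_pad: New brake pad: plain steel slab 90 x 90 x 10 mm, 0.4 kg, lying flat. Origin: centre of its underside; z up; x points to the edge that enters the caliper first. Two 18 mm holes at x = 20, y = +-27. An upright tab for gripping stands on it: 10 mm thick (y), x = -45 to -19, from z = 10 up to z = 48; the tab stays outside the caliper.
- pin_block: Wooden block fixed on the board, 100 (x) x 60 (y) x 50 mm high, with two vertical holes at x = +-25 that hold the pins at the start. Origin: centre of its underside.
- pin_a: Steel retaining pin, upright in the wooden block: shaft 14 mm thick, 46 long, its last 8 mm tapered to 6 mm; round head 24 mm thick and 32 high on top. Origin: at the tip (bottom end); z along the pin to its head, which spans z = 46 to 78. 0.12 kg. Fully inserted, the head's underside rests on the caliper and the tip is 5 mm above the board.
- pin_b: A second pin like pin_a; either pin may go in either hole.
- blue_box: Blue plastic open box fixed on the board, 160 (x) x 130 (y) x 55 mm high, walls 5 mm; its lid is folded back and hangs outside on the +y side, sloping down to about y = 157. Origin: centre of its underside. For axle bolts.
- tray: Open steel tray fixed on the board, 160 (x) x 130 (y) x 40 mm high, walls 4 mm. Origin: centre of its underside. For worn pads.
- bolt_a: Axle bolt with a nut on its end, lying on the board, 95 mm long along its x: shaft 16 mm thick in the middle, 24 mm hexagons 14 mm long at both ends. Origin: on the underside at mid-length, 12 mm below the shaft's axis as built (it may lie on any flat). 0.12 kg. May be absent.
- bolt_b: Axle bolt with a nut on its end, lying on the board, 95 mm long along its x: shaft 16 mm thick in the middle, 24 mm hexagons 14 mm long at both ends. Origin: on the underside at mid-length, 12 mm below the shaft's axis as built (it may lie on any flat). 0.12 kg. May be absent.
- bolt_c: Axle bolt with a nut on its end, lying on the board, 95 mm long along its x: shaft 16 mm thick in the middle, 24 mm hexagons 14 mm long at both ends. Origin: on the underside at mid-length, 12 mm below the shaft's axis as built (it may lie on any flat). 0.12 kg. May be absent.
- worn_a: Worn brake pad, a flat plate 70 (x) x 40 (y) x 12 mm with two dark lining blocks on it and no holes, lying on the board. Origin: centre of its underside. 0.13 kg. May be absent.
- worn_b: Worn brake pad, a flat plate 70 (x) x 40 (y) x 12 mm with two dark lining blocks on it and no holes, lying on the board. Origin: centre of its underside. 0.13 kg. May be absent.
- cup: White ceramic cup of bolts, 84 mm wide, 85 high (bolts stick out to about 105). Origin: centre of its underside. Leave it alone.
- spring: Chrome kickstand spring, 120 mm long along its x, 22 thick, lying on the board. Origin: underside at mid-length. Leave it alone.
- wrench: Steel wrench 190 mm long, lying at the back of the board. Leave it alone.

How it is judged (in metres and radians):
On the way, in this order (a step that is already met when the one before it is completed fails the run):
1. the new pad is fully home in the caliper (within 5 mm of the stop) (x of new_pad in the frame of caliper between -0.002 and 0.008 m and y of new_pad in the frame of caliper between -0.006 and 0.006 m and z of new_pad in the frame of caliper between 0.016 and 0.024 m), for 0.2 s.
2. a pin is seated in each of the two holes (all of step 1 and ((horizontal distance between pin_a and hole_left below 0.004 m and z of pin_a in the frame of caliper between 0 and 0.008 m and angle between pin_a's own z axis and vertical below 0.08 rad) or (horizontal distance between pin_b and hole_left below 0.004 m and z of pin_b in the frame of caliper between 0 and 0.008 m and angle between pin_b's own z axis and vertical below 0.08 rad)) and ((horizontal distance between pin_a and hole_right below 0.004 m and z of pin_a in the frame of caliper between 0 and 0.008 m and angle between pin_a's own z axis and vertical below 0.08 rad) or (horizontal distance between pin_b and hole_right below 0.004 m and z of pin_b in the frame of caliper between 0 and 0.008 m and angle between pin_b's own z axis and vertical below 0.08 rad))), for 0.2 s.
At the end, for the whole second after the job is handed in: New pad home within 5 mm of the stop; a pin in each caliper hole, upright within 0.08 rad, within 4 mm of the hole's axis, its head within 3 mm of the cheek; every bolt present at rest inside the blue box, every worn pad in the tray, below the rims (all of step 2 and linear speed of each of new_pad, bolt_a, bolt_b, bolt_c, worn_a, worn_b below 0.02 m/s and x of bolt_a in the frame of blue_box between -0.075 and 0.075 m and y of bolt_a in the frame of blue_box between -0.06 and 0.06 m and z of bolt_a in the frame of blue_box between 0 and 0.05 m and x of bolt_b in the frame of blue_box between -0.075 and 0.075 m and y of bolt_b in the frame of blue_box between -0.06 and 0.06 m and z of bolt_b in the frame of blue_box between 0 and 0.05 m and x of bolt_c in the frame of blue_box between -0.075 and 0.075 m and y of bolt_c in the frame of blue_box between -0.06 and 0.06 m and z of bolt_c in the frame of blue_box between 0 and 0.05 m and x of worn_a in the frame of tray between -0.075 and 0.075 m and y of worn_a in the frame of tray between -0.06 and 0.06 m and z of worn_a in the frame of tray between 0 and 0.036 m and x of worn_b in the frame of tray between -0.075 and 0.075 m and y of worn_b in the frame of tray between -0.06 and 0.06 m and z of worn_b in the frame of tray between 0 and 0.036 m); the robot touches nothing.
It fails at once if the cup, the spring or the wrench is pushed more than 5 cm (distance of any of cup, spring, wrench from where it was at the start of the episode above 0.05 m).
It fails at once if the cup is tipped over (angle between cup's own z axis and vertical above 0.6 rad).
Of bolt_a, bolt_b, bolt_c, worn_a, worn_b only 3 to 5 are there at a start; the rules pass over those that are not, and their reading is None.
At some moment in a run one of bolt_a, bolt_b, bolt_c, worn_a, worn_b may be knocked a few centimetres aside while the robot is not near it.
It also fails if it takes over 208 s, if anything falls off the work surface, if the arm or the gripper's body presses on something with over 40 N, if the wrist force passes 120 N, or if a joint passes its speed limit or range.

## Robot

A 6-joint arm with a two-finger parallel gripper is mounted at the origin on the work surface. World frame = base frame: x ahead of the robot, y to its left, z up, the work surface at z = 0. Lengths are in mm, angles in rad, forces in N, time in s.
With the tool pointing down it reaches from about 400 to 925 mm from the base axis. Payload 12.5 kg.
Tool frame: the origin (TCP) lies between the finger pads; the fingertips stand env.tip_extent ahead of it and the grasp point (between the pads) lies 11 mm behind it (env.tip_extent is the distance from the TCP to the fingertips, in mm); z points along the fingers, y is the line along which they close (so a half turn about z gives the same grasp; the last joint's range is limited). The gripper opens to 95 mm and grips with 3 to 60 N. Pads are 20 mm wide; open, the fingers measure 119 mm over their backs; the gripper's body (75 mm by 180 mm) begins 59 mm behind the grasp point.
Start: joints at [1.085, 0.491, 1.559, -0, 1.092, -0.106], TCP at [231.694, 580.486, 222.661] pointing down, gripper open.
Joint ranges: [-3.1, 3.1], [-0.84, 2.19], [0.05, 2.79], [-1.13, 4.28], [0.06, 2.93], [-2.69, 2.69]. Speed limits (rad/s): [2.22, 2.22, 2.79, 3.14, 3.14, 3.14].

## Interface

Orientations are given as [roll, pitch, yaw] about the fixed x, y, z axes, in that order (R = Rz(yaw) Ry(pitch) Rx(roll)).
In Python, from cell import env gives the robot as it stands.
- The arm moves only by the tool carry_out, never from a script. Its argument "motion" is a list of rows, each a list of 5 numbers: the shift along the tool's x, y, z in mm, then the turn about the tool's z in degrees, then the closure, from 0 (fully open) to 1 (shut). A call has 1 to 12 rows; each row shifts and turns the commanded pose from where the row before left it, along the tool's axes as they then stand; what a row does not reach is not made up. A row lasts 1/10 s, in which the tool goes at most 50 mm and 8.59 degrees, less where a joint would pass 70% of its speed; a pose out of reach is approached as far as the arm can. A call with a gripper value outside its range is refused whole. The fingers move at their own pace and stop on an object; the grip force is fixed at half the most. Time passes only in rows, so rows that do not move let the fingers close. It gives the time, the measured TCP pose, the force, the opening and the grip force at its end, in the units of the state.
- env.state(): the state, without advancing time (a new reading comes with each control period).
- env.read_camera(name): name is "side" or "top"; returns a dict with "color" (480x640x3 uint8, red, green, blue), "K" (3x3 intrinsics, pixels), "dist" ([k1, k2, p1, p2, k3] as OpenCV has them; the pictures are not rectified), "R" (3x3) and "t" (3): a world point X has camera coordinates R X + t. Camera axes: x right, y down, z forward; pixel columns grow to the right and rows downward; lengths in mm; the calibration is good to about 2 mm. A picture is of the moment at which its call begins. There is no depth.
- env.job_done(): hands the job in; it is judged then, once.
The state is a dict: "t": time; "joints": joint angles; "qvel": joint speeds; "tau": joint torques, N m; "eef_pos": TCP position; "tcp_rot": TCP orientation; "ft_force": force on the tool from outside, world axes, zero at the start; "moment": the same for the moment, N m; "opening": opening from 0.0 (shut) to 1.0 (fully open); "grip_force": force on a finger pad.
Only numpy, scipy, OpenCV 4.12 (cv2) and the standard library are available. Lean on these libraries where they do the work, as an engineer would, in place of code of your own. Each camera call takes 0.05 s, during which the arm holds its last target. There are 200 camera calls.

## Working session

There is one attempt and no reset: what is moved stays moved. The work goes in short steps, Python scripts to look and compute and a tool call to move; the robot and the scene stay as the last step left them, time stands still between calls to the robot, and variables do not carry over. Pictures are saved under pics/ and viewed, at most 14 in all, crops included, and the job is handed in when it is done.

Besides the shell and the picture viewer there is one more tool, called in YAML: its name, and indented under it one key for each argument. carry_out: Moves the arm, as the interface text tells. Its arguments: {"type":"object","properties":{"motion":{"type":"array"}},"required":["motion"]}

```bash
ls; mkdir -p pics; cat > h.py <<'E'
import numpy as np, cv2, pickle
from cell import env
def snap(n,cams=("top","side")):
    for c in cams:
        d=env.read_camera(c); pickle.dump(d,open(f"pics/{n}_{c}.pkl","wb"))
        cv2.imwrite(f"pics/{n}_{c}.png",d["color"][:,:,::-1])
def ld(n,c): return pickle.load(open(f"pics/{n}_{c}.pkl","rb"))
def ray(d,uv):
    p=cv2.undistortPoints(np.array([[uv]],float),np.array(d["K"]),np.array(d["dist"]))[0,0]
    R=np.array(d["R"]);t=np.array(d["t"]).ravel()
    return -R.T@t, R.T@np.array([p[0],p[1],1])
def atz(d,uv,z):
    c,r=ray(d,uv); return c+r*(z-c[2])/r[2]
def proj(d,X):
    R=np.array(d["R"]); return cv2.projectPoints(np.array(X,float).reshape(-1,3),cv2.Rodrigues(R)[0],np.array(d["t"],float).reshape(3,1),np.array(d["K"]),np.array(d["dist"]))[0][:,0]
def crop(n,c,x0,y0,x1,y1,s,out):
    im=cv2.imread(f"pics/{n}_{c}.png")[y0:y1,x0:x1]
    cv2.imwrite(f"pics/{out}.png",cv2.resize(im,None,fx=s,fy=s,interpolation=cv2.INTER_CUBIC))
E
python3 - <<'E'
from h import *
snap("a")
s=env.state();print(s);print(env.tip_extent)
for c in("top","side"):
    d=ld("a",c);print(c,ray(d,(320,240)),d["K"],d["dist"])
E
```

```text
pics
{'t': 0.1, 'joints': array([ 1.08536077e+00,  4.91494979e-01,  1.55941304e+00,  2.26471277e-06,
        1.09164494e+00, -1.05617275e-01]), 'qvel': array([ 0.00083049, -0.00156098, -0.00028324, -0.00089075,  0.00149068,
       -0.00060461]), 'tau': array([ 3.75129588e-03, -6.13621259e+01, -2.58603251e+01,  6.93883630e-02,
        4.71146707e-02, -5.01202510e-05]), 'eef_pos': array([231.61230484, 580.28026652, 222.11439225]), 'tcp_rot': array([-3.14063792e+00, -1.03233194e-04,  2.76177328e+00]), 'ft_force': array([1.29595768, 0.01333859, 0.36595202]), 'moment': array([-0.00922425,  0.00436965,  0.01222642]), 'grip_force': 0.0, 'opening': 1.001455769256201}
8.0
top (array([ 410.2049565 ,   14.27111487, 1029.76888313]), array([ 0.16508643, -0.02671889, -0.98591905])) [[530.84121132   0.         320.57931086]
 [  0.         530.84121132 240.85601944]
 [  0.           0.           1.        ]] [0.01967652 0.         0.         0.         0.        ]
side (array([422.88492715, 999.74308964, 689.05465948]), array([ 0.11285009, -0.84434501, -0.5238785 ])) [[593.63662676   0.         314.36552385]
 [  0.         593.63662676 237.92360635]
 [  0.           0.           1.        ]] [-0.19035805  0.          0.          0.          0.        ]
```

View pics/a_top.png

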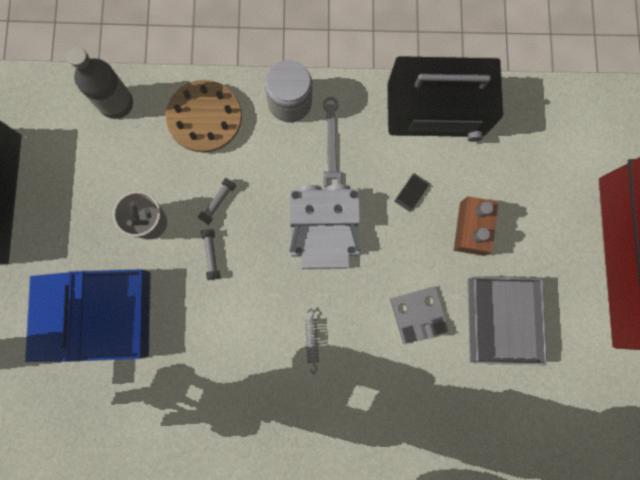

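View pics/a_side.png

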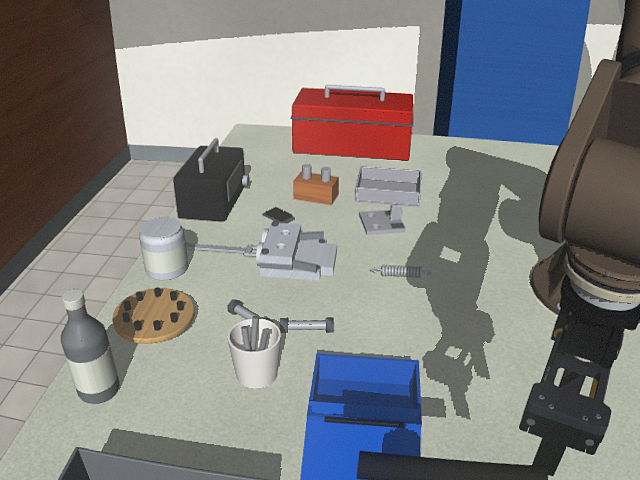

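```bash
cat >> h.py <<'E'
def comp(n,c,items,out,W=800,H=600):
    im=cv2.imread(f"pics/{n}_{c}.png"); o=np.zeros((H,W,3),np.uint8)
    for x0,y0,x1,y1,s,ox,oy in items:
        k=cv2.resize(im[y0:y1,x0:x1],None,fx=s,fy=s,interpolation=cv2.INTER_CUBIC)
        k=k[:H-oy,:W-ox]; o[oy:oy+k.shape[0],ox:ox+k.shape[1]]=k
    cv2.imwrite(f"pics/{out}.png",o)
E
python3 - <<'E'
from h import *
comp("a","top",[(285,180,365,275,5,0,0),(385,285,455,345,5,405,0),(452,192,500,250,5,405,305),(393,172,433,212,3,0,478),(195,175,245,285,1,150,478),(395,172,433,212,3,200,478)],"c1")
comp("a","top",[(195,170,245,285,5,0,0),(390,170,435,215,5,260,0),(465,270,550,368,4,500,0),(20,262,155,366,2,260,400)],"c2")
E
```

```text
(no output)
```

View pics/c1.png

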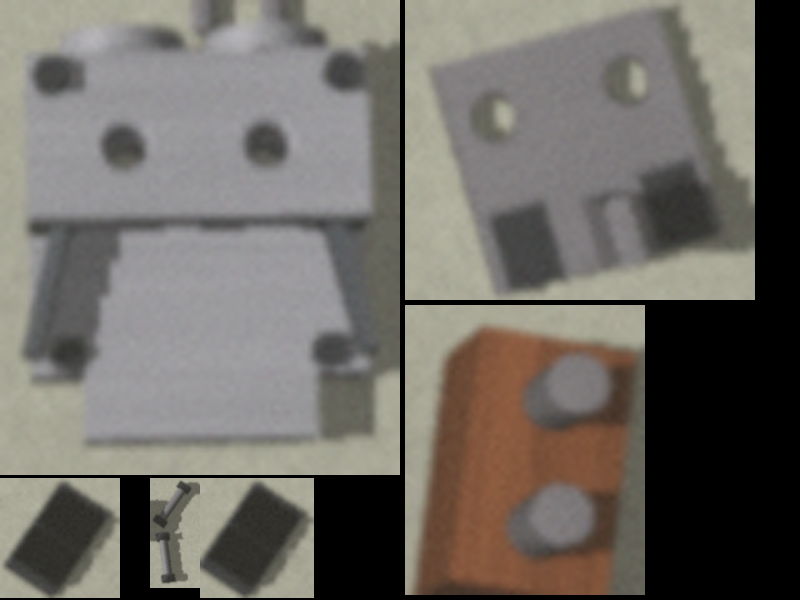

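View pics/c2.png

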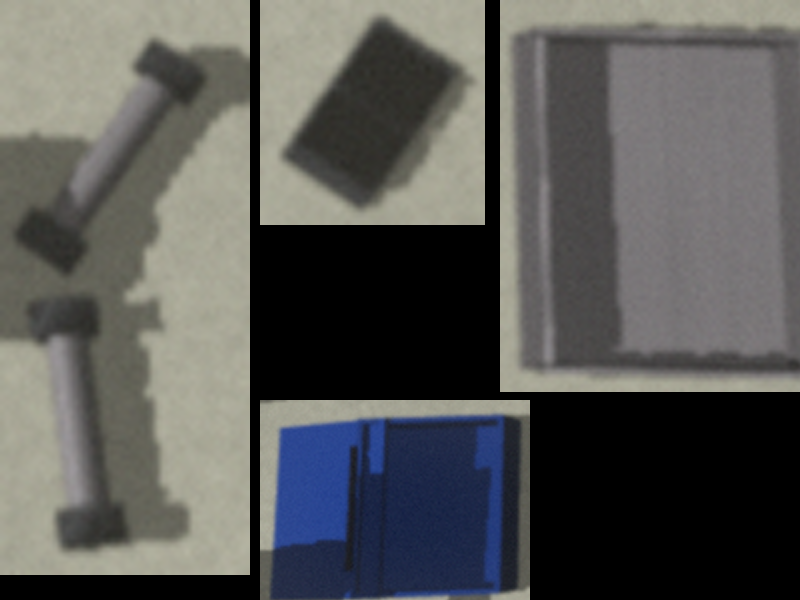

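```bash
cat > fit.py <<'E'
from h import *
from scipy.optimize import least_squares
d=ld("a","top")
def px(x0,y0,s,pts,ox=0,oy=0): return np.array([[x0+(a-ox+.5)/s-.5,y0+(b-oy+.5)/s-.5] for a,b in pts])
def fit(local,uv,g):
    L=np.array(local,float)
    def W(p): c,s=np.cos(p[2]),np.sin(p[2]); return np.c_[p[0]+c*L[:,0]-s*L[:,1],p[1]+s*L[:,0]+c*L[:,1],L[:,2]]
    r=least_squares(lambda p:(proj(d,W(p))-uv).ravel(),g); return r.x, np.abs(r.fun).reshape(-1,2).round(1).tolist()
cal=fit([(60,65,51),(-5,65,51),(-5,-65,51),(60,-65,51),(23,27,51),(23,-27,51),(-85,45,20),(-85,-45,20)],
 px(285,180,5,[(27,57),(28,220),(370,218),(367,52),(124,147),(266,144),(86,440),(318,438)]),(550,0,0))
pad=fit([(45,45,10),(45,-45,10),(-45,45,10),(20,27,10),(20,-27,10)],px(385,285,5,[(432,67),(675,7),(497,293),(493,117),(626,81)],405),(400,-150,0))
print("cal",cal);print("pad",pad)
pins=[atz(d,u,82)[:2] for u in px(452,192,5,[(580,385),(562,517)],405,305)];print("pins",pins,np.linalg.norm(pins[0]-pins[1]))
for n,p in(("b1",[(170,72),(53,240)]),("b2",[(64,318),(91,527)])):
    e=[atz(d,u,20)[:2] for u in px(195,170,5,p)];v=e[0]-e[1];print(n,(e[0]+e[1])/2,np.arctan2(v[1],v[0]),np.linalg.norm(v),"expect 81")
w=[atz(d,u,12)[:2] for u in px(390,170,5,[(380,16),(460,72),(365,208),(284,153)],260)];print("worn",np.mean(w,0),[np.linalg.norm(w[i]-w[i-1]).round(1) for i in range(4)],np.arctan2(*(w[0]-w[3])[::-1]))
for n,u,z in(("tray",px(465,270,4,[(515,33),(520,370)],500),40),("box",px(20,262,2,[(362,422),(505,416),(500,590)],260,400),55)):
    print(n,[atz(d,q,z)[:2].round(0) for q in u])
print("tray R",[atz(d,q,40)[:2].round(0) for q in [(545,277),(546,363)]])
E
cat >> h.py <<'E'
def go(x,y,z,yaw):
    s=env.state();p=np.array(s["eef_pos"]);y0=s["tcp_rot"][2]
    a=(yaw-y0+np.pi/2)%np.pi-np.pi/2
    yw=y0+a; D=np.array([x,y,z])-p
    print("turn %.1f deg"%(-np.degrees(a)),"shift %.1f %.1f %.1f"%(D[0]*np.cos(yw)+D[1]*np.sin(yw),D[0]*np.sin(yw)-D[1]*np.cos(yw),-D[2]),"j6 %.2f"%s["joints"][5],"yaw0 %.3f"%y0,"pos",p.round(1),"op %.2f"%s["opening"],"t %.1f"%s["t"])
E
python3 fit.py
```

```text
cal (array([ 6.10693916e+02, -2.03083583e+01,  2.74949593e-02]), [[0.5, 0.7], [0.3, 0.4], [0.4, 0.2], [0.1, 0.5], [0.5, 0.1], [0.6, 0.3], [0.6, 0.5], [0.0, 0.1]])
pad (array([ 4.38449827e+02, -2.04636864e+02,  2.40176487e-01]), [[0.8, 0.9], [2.9, 0.4], [0.3, 0.4], [0.9, 0.3], [1.4, 0.4]])
pins [array([ 633.25378218, -318.12180364]), array([ 583.71450364, -309.3508814 ])] 50.30973261617473
b1 [654.11005851 187.46012512] -0.5615563082719618 79.8088626906236 expect 81
b2 [549.66764888 196.4418291 ] 0.16720404980160006 81.47251825654496 expect 81
worn [ 679.43769432 -195.24424164] [np.float64(68.9), np.float64(38.8), np.float64(68.2), np.float64(38.5)] -0.6060950048194873
tray [array([ 507., -292.]), array([ 352., -289.])]
box [array([508., 439.]), array([514., 312.]), array([359., 306.])]
tray R [array([ 510., -438.]), array([ 352., -429.])]
```

```bash
sed -i 's/(45,45,10),(45,-45,10),(-45/(45,45,10),(-45/; s/\[(432,67),(675,7),/[(436,67),/' fit.py; cat > ov.py <<'E'
from fit import *
def edges(p,polys,n,c,im,s,x0,y0):
    for q in polys:
        L=np.array(q,float);co,si=np.cos(p[2]),np.sin(p[2])
        W=np.c_[p[0]+co*L[:,0]-si*L[:,1],p[1]+si*L[:,0]+co*L[:,1],L[:,2]]
        u=((proj(ld(n,c),W)+.5-[x0,y0])*s-.5)
        cv2.polylines(im,[(u*8).round().astype(int)],False,(0,0,255),1,cv2.LINE_AA,3)
circ=lambda x,y,r,z:[(x+r*np.cos(t),y+r*np.sin(t),z) for t in np.linspace(0,6.3,30)]
CAL=[[(60,65,51),(-5,65,51),(-5,-65,51),(60,-65,51),(60,65,51)],circ(23,27,8,51),circ(23,-27,8,51),[(-60,45,20),(-85,45,20),(-85,-45,20),(-60,-45,20)]]
PAD=[[(45,45,10),(45,-45,10),(-45,-45,10),(-45,45,10),(45,45,10)],circ(20,27,9,10),circ(20,-27,9,10),[(-45,5,48),(-19,5,48),(-19,-5,48),(-45,-5,48),(-45,5,48)]]
def mk(n,c,x0,y0,x1,y1,s,p,P):
    im=cv2.imread(f"pics/{n}_{c}.png")[y0:y1,x0:x1];im=cv2.resize(im,None,fx=s,fy=s,interpolation=cv2.INTER_CUBIC)
    edges(p,P,n,c,im,s,x0,y0);return im
if __name__=="__main__":
    o=np.zeros((600,800,3),np.uint8)
    for im,x,y in((mk("a","top",285,180,365,275,4,cal[0],CAL),0,0),(mk("a","top",385,285,455,345,5,pad[0],PAD),330,0),(mk("a","side",250,215,345,285,4,cal[0],CAL),0,385),(mk("a","side",350,200,415,240,5,pad[0],PAD),400,385)):
        im=im[:600-y,:800-x];o[y:y+im.shape[0],x:x+im.shape[1]]=im
    cv2.imwrite("pics/ov1.png",o)
E
python3 ov.py | grep -E "cal|pad"
```

```text
cal (array([ 6.10693916e+02, -2.03083583e+01,  2.74949593e-02]), [[0.5, 0.7], [0.3, 0.4], [0.4, 0.2], [0.1, 0.5], [0.5, 0.1], [0.6, 0.3], [0.6, 0.5], [0.0, 0.1]])
pad (array([ 4.38858078e+02, -2.03750990e+02,  2.64640675e-01]), [[0.9, 0.4], [0.0, 0.6], [0.3, 0.1], [0.6, 0.1]])
```

View pics/ov1.png

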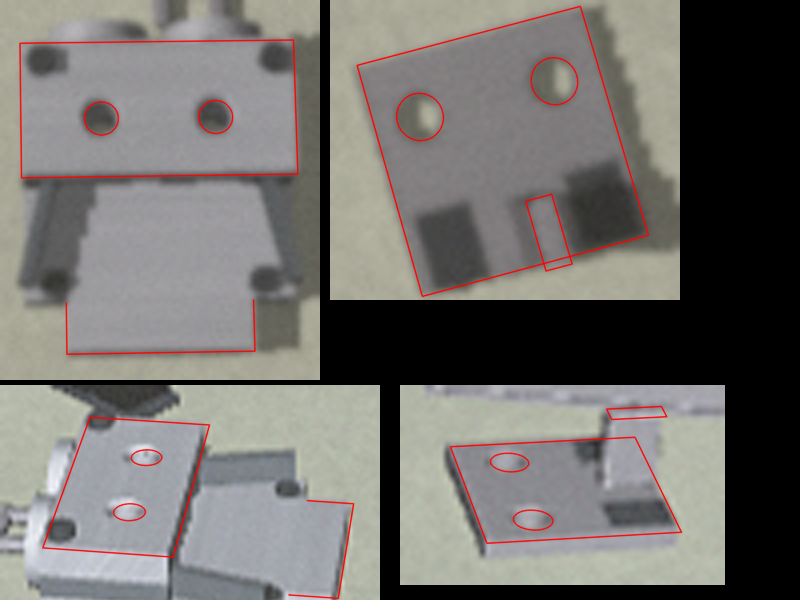

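carry_out:
  motion:
    - [0,0,0,-7.4,0]
    - [0,0,0,-7.4,0]
    - [0,0,0,-7.4,0]
    - [0,0,0,-7.4,0]
    - [0,0,0,-7.4,0]

```text
t: 0.6
eef_pos: [231.6, 580.4, 222.3]
tcp_rot: [-3.141, -0.0, -2.87]
ft_force: [-0.4, -0.4, 0.4]
opening: 1.0
grip_force: 0.0
```

carry_out:
  motion:
    - [-5,-20,0,0,0]
    - [-10,-38,0,0,0]
    - [-10,-38,0,0,0]
    - [-10,-38,0,0,0]
    - [-10,-38,0,0,0]
    - [-10,-38,0,0,0]
    - [-10,-38,0,0,0]
    - [-10,-38,0,0,0]
    - [-10,-38,0,0,0]
    - [-10,-38,0,0,0]
    - [-10,-38,0,0,0]
    - [-6,-24,0,0,0]

```text
t: 1.8
eef_pos: [451.1, 198.5, 222.5]
tcp_rot: [-3.141, -0.0, -2.877]
ft_force: [1.0, 0.7, -0.0]
opening: 1.002
grip_force: 0.0
```

carry_out:
  motion:
    - [13,-33,0,0,0]
    - [14,-36,0,0,0]
    - [14,-36,0,0,0]
    - [14,-36,0,0,0]
    - [14,-36,0,0,0]
    - [14,-36,0,0,0]
    - [14,-36,0,0,0]
    - [14,-36,0,0,0]
    - [14,-36,0,0,0]
    - [12,-32,0,0,0]
    - [10,-20,0,0,0]
    - [0,-9,0,0,0]

```text
t: 3.0
eef_pos: [408.3, -208.3, 222.4]
tcp_rot: [3.141, -0.0, -2.878]
ft_force: [0.3, -0.1, 0.5]
opening: 1.001
grip_force: 0.0
```

carry_out:
  motion:
    - [0,0,30,0,0.3]
    - [0,0,30,0,0.5]
    - [0,0,30,0,0.5]
    - [0,0,10,0,0.5]
    - [0,0,0,0,0.5]
    - [0,0,0,0,0.5]

```text
t: 3.6
eef_pos: [409.4, -206.6, 123.4]
tcp_rot: [-3.141, 0.001, -2.875]
ft_force: [0.5, -0.6, 0.2]
opening: 0.553
grip_force: 0.0
```

```bash
python3 - <<'E'
from h import *
go(408,-212.1,33,.265)
snap("b"); comp("b","top",[(340,240,480,370,3,0,0)],"b1",420,390)
E
```

```text
turn 0.1 deg shift 2.8 -4.9 90.4 j6 -2.45 yaw0 -2.875 pos [ 409.4 -206.6  123.4] op 0.55 t 3.6
```

View pics/b1.png

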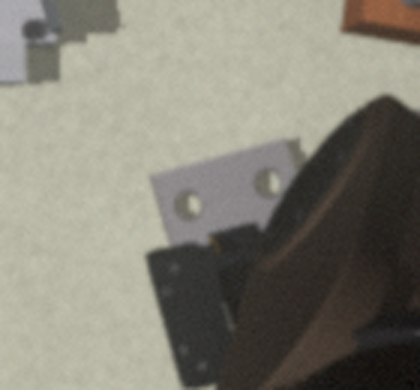

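carry_out:
  motion:
    - [3,-5,20,0,0.5]
    - [0,0,30,0,0.5]
    - [0,0,30,0,0.5]
    - [0,0,17,0,0.5]
    - [0,0,0,0,0.8]
    - [0,0,0,0,1]
    - [0,0,0,0,1]
    - [0,0,0,0,1]
    - [0,0,0,0,1]
    - [0,0,0,0,1]
    - [0,0,0,0,1]

```text
t: 4.8
eef_pos: [407.8, -212.7, 26.4]
tcp_rot: [-3.14, 0.001, -2.876]
ft_force: [0.5, -1.0, 8.2]
opening: 0.104
grip_force: 30.0
```

carry_out:
  motion:
    - [0,0,-5,0,1]
    - [0,0,-15,0,1]
    - [0,0,-20,0,1]
    - [0,0,-20,0,1]
    - [0,0,0,0,1]
    - [0,0,0,0,1]

```text
t: 5.4
eef_pos: [407.1, -212.1, 85.4]
tcp_rot: [-3.141, 0.0, -2.876]
ft_force: [-0.3, 0.5, -3.7]
opening: 0.101
grip_force: 30.0
```

```bash
python3 - <<'E'
from h import *
# pad at caliper x=-75 -> tab centre at -107
c,s=np.cos(.0275),np.sin(.0275)
for x in (-75,3):
    print(610.7+c*(x-32),-20.3+s*(x-32))
go(610.7+c*-107,-20.3+s*-107,75,.0275)
snap("c",("side",)); comp("c","side",[(290,120,490,260,4,0,0)],"cc",800,560)
E
```

```text
503.74045682528083 -23.24212913641939
581.7109649339546 -21.09739948557161
turn 13.7 deg shift -101.8 186.1 10.4 j6 -2.46 yaw0 -2.876 pos [ 407.1 -212.1   85.4] op 0.10 t 5.4
```

View pics/cc.png

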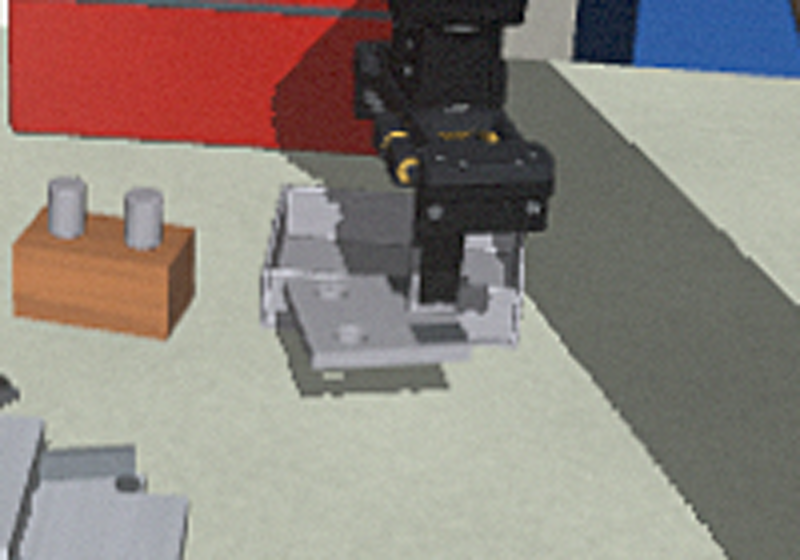

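carry_out:
  motion:
    - [0,0,0,6.8,1]
    - [0,0,0,6.9,1]
    - [-10,20,0,0,1]
    - [-20,37,0,0,1]
    - [-20,37,0,0,1]
    - [-20,37,0,0,1]
    - [-20,35,0,0,1]
    - [-12,20,0,0,1]
    - [0,0,0,0,1]
    - [0,0,10,0,1]
    - [0,0,10,0,1]
    - [0,0,0,0,1]

```text
t: 6.65
eef_pos: [502.9, -24.2, 63.7]
tcp_rot: [3.141, -0.003, -3.116]
ft_force: [0.1, -0.7, -3.5]
opening: 0.107
grip_force: 30.0
```

```bash
python3 - <<'E'
from h import *
go(503.7,-23.2,47,.0275)
snap("d"); 
im=cv2.imread("pics/d_side.png")[190:300,230:400];im2=cv2.imread("pics/d_top.png")[170:300,270:380]
o=np.zeros((600,800,3),np.uint8);a=cv2.resize(im,None,fx=2.5,fy=2.5,interpolation=2);b=cv2.resize(im2,None,fx=3.4,fy=3.4,interpolation=2)
o[:a.shape[0],:a.shape[1]]=a;o[:b.shape[0],426:426+b.shape[1]]=b;cv2.imwrite("pics/dd.png",o)
E
```

```text
turn -0.1 deg shift -0.8 1.0 16.7 j6 -1.78 yaw0 -3.116 pos [502.9 -24.2  63.7] op 0.11 t 6.7
```

View pics/dd.png

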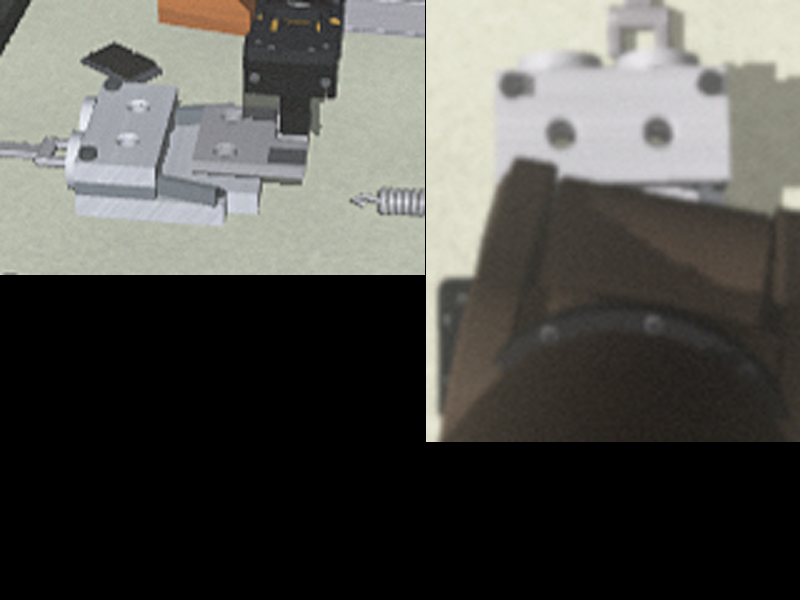

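carry_out:
  motion:
    - [-1,1,6,0,1]
    - [0,0,6,0,1]
    - [0,0,4,0,1]
    - [0,0,0,0,1]
    - [-10,0,0,0,1]
    - [-10,0,0,0,1]
    - [-10,0,0,0,1]
    - [-5,0,0,0,1]
    - [0,0,0,0,1]

```text
t: 7.65
eef_pos: [541.2, -21.6, 49.5]
tcp_rot: [-3.142, 0.001, -3.115]
ft_force: [-0.4, 1.1, -4.1]
opening: 0.106
grip_force: 30.0
```

carry_out:
  motion:
    - [-6,0,0,0,1]
    - [-8,0,0,0,1]
    - [-8,0,0,0,1]
    - [-8,0,0,0,1]
    - [-2,0,0,0,1]
    - [0,0,0,0,1]

```text
t: 8.25
eef_pos: [572.7, -20.7, 49.5]
tcp_rot: [-3.142, 0.001, -3.115]
ft_force: [1.1, -0.0, -5.2]
opening: 0.106
grip_force: 30.0
```

```bash
python3 - <<'E'
from h import *
go(581.7,-21.1,47,.0275)
print(env.state()["ft_force"],env.state()["moment"])
E
```

```text
turn -0.0 deg shift -9.0 -0.6 2.5 j6 -1.75 yaw0 -3.115 pos [572.7 -20.7  49.5] op 0.11 t 8.2
[ 1.11708494 -0.01197665 -5.23391813] [ 0.06297348 -0.00038796 -0.06092234]
```

carry_out:
  motion:
    - [0,0,1.5,0,1]
    - [0,0,1.5,0,1]
    - [0,0,0,0,1]
    - [-3,0,0,0,1]
    - [-3,0,0,0,1]
    - [-2,0,0,0,1]
    - [0,0,0,0,1]
    - [0,0,0,0,1]

```text
t: 9.05
eef_pos: [580.3, -20.5, 46.7]
tcp_rot: [3.142, 0.0, -3.115]
ft_force: [0.5, -0.6, -3.5]
opening: 0.099
grip_force: 30.0
```

carry_out:
  motion:
    - [-1,0,0,0,1]
    - [0,0,0,0,1]
    - [-1,0,0,0,1]
    - [0,0,0,0,1]
    - [0,0,0,0,1]

```text
t: 9.55
eef_pos: [582.2, -20.5, 46.6]
tcp_rot: [3.142, 0.0, -3.115]
ft_force: [-0.4, -0.2, -3.6]
opening: 0.106
grip_force: 30.0
```

```bash
python3 - <<'E'
from h import *
go(581.7,-21.1,47,.0275)
print(env.state()["ft_force"],env.state()["moment"])
E
```

```text
turn -0.0 deg shift 0.6 -0.6 -0.4 j6 -1.75 yaw0 -3.115 pos [582.2 -20.5  46.6] op 0.11 t 9.6
[-0.43984843 -0.16520535 -3.6381386 ] [0.10263106 0.0545303  0.083266  ]
```

carry_out:
  motion:
    - [-1,0,0.3,0,1]
    - [0,0,0,0,1]
    - [-1,0,0,0,1]
    - [0,0,0,0,1]
    - [0,0,0,0,1]

```text
t: 10.05
eef_pos: [582.9, -20.5, 46.5]
tcp_rot: [3.141, -0.003, -3.115]
ft_force: [-10.1, -1.0, 6.0]
opening: 0.102
grip_force: 30.0
```

carry_out:
  motion:
    - [-1,0,0,0,1]
    - [0,0,0,0,1]
    - [0,0,0,0,1]

```text
t: 10.35
eef_pos: [583.0, -20.5, 46.4]
tcp_rot: [3.141, -0.005, -3.114]
ft_force: [-13.1, -2.7, 7.8]
opening: 0.102
grip_force: 30.0
```

```bash
python3 - <<'E'
from h import *
go(581.7,-21.1,47,.0275)
snap("e")
from ov import mk,CAL,circ
p=(610.7,-20.3,.0275)
o=np.zeros((600,800,3),np.uint8)
P=[circ(23,27,8,51),circ(23,-27,8,51),circ(23,27,8.5,20),circ(23,-27,8.5,20),circ(23,-27,9,30),circ(23,27,9,30)]
a=mk("e","top",285,185,375,265,4,p,P);b=mk("e","side",240,205,340,285,4,p,P)
o[:a.shape[0],:a.shape[1]]=a;o[:b.shape[0],400:400+b.shape[1]]=b[:,:400]
c=mk("e","top",285,192,365,232,5,p,[]);o[325:525,:400]=c
c=mk("e","side",250,215,320,255,5.5,p,[]);o[325:325+c.shape[0],405:405+c.shape[1]]=c
cv2.imwrite("pics/ee.png",o)
E
```

```text
turn -0.0 deg shift 1.3 -0.6 -0.6 j6 -1.75 yaw0 -3.114 pos [583.  -20.5  46.4] op 0.10 t 10.3
cal (array([ 6.10693916e+02, -2.03083583e+01,  2.74949593e-02]), [[0.5, 0.7], [0.3, 0.4], [0.4, 0.2], [0.1, 0.5], [0.5, 0.1], [0.6, 0.3], [0.6, 0.5], [0.0, 0.1]])
pad (array([ 4.38858078e+02, -2.03750990e+02,  2.64640675e-01]), [[0.9, 0.4], [0.0, 0.6], [0.3, 0.1], [0.6, 0.1]])
pins [array([ 633.25378218, -318.12180364]), array([ 583.71450364, -309.3508814 ])] 50.30973261617473
b1 [654.11005851 187.46012512] -0.5615563082719618 79.8088626906236 expect 81
b2 [549.66764888 196.4418291 ] 0.16720404980160006 81.47251825654496 expect 81
worn [ 679.43769432 -195.24424164] [np.float64(68.9), np.float64(38.8), np.float64(68.2), np.float64(38.5)] -0.6060950048194873
tray [array([ 507., -292.]), array([ 352., -289.])]
box [array([508., 439.]), array([514., 312.]), array([359., 306.])]
tray R [array([ 510., -438.]), array([ 352., -429.])]
```

View pics/ee.png

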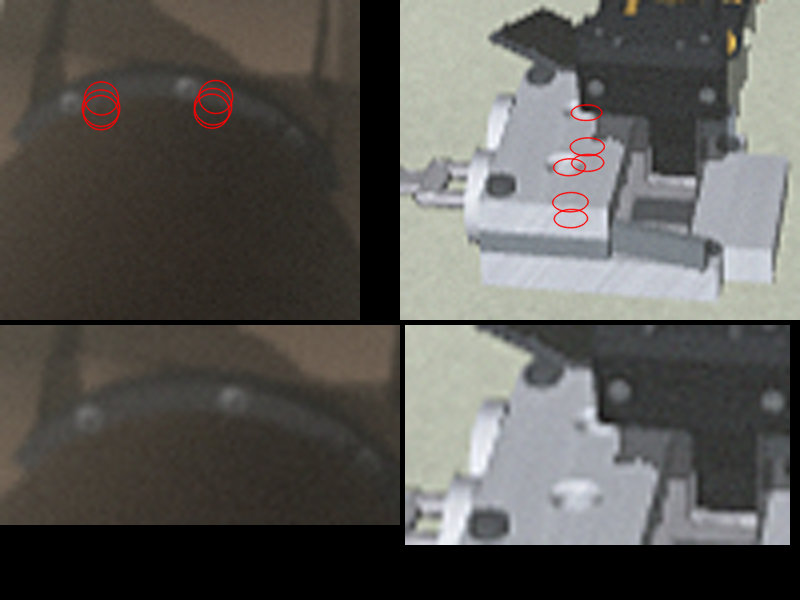

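carry_out:
  motion:
    - [0.5,0,0,0,1]
    - [0,0,0,0,0.75]
    - [0,0,0,0,0.75]
    - [0,0,0,0,0.75]
    - [0,0,-10,0,0.7]
    - [0,0,-30,0,0.7]
    - [0,0,-40,0,0.5]
    - [0,0,-40,0,0.4]
    - [0,0,-10,0,0.4]

```text
t: 11.35
eef_pos: [586.1, -20.5, 181.3]
tcp_rot: [-3.141, 0.007, -3.115]
ft_force: [-0.3, 0.0, -0.3]
opening: 0.498
grip_force: 0.0
```

carry_out:
  motion:
    - [-2,-20,0,0,0.4]
    - [-5,-35,0,0,0.4]
    - [-5,-35,0,0,0.4]
    - [-5,-35,0,0,0.4]
    - [-5,-35,0,0,0.4]
    - [-5,-35,0,0,0.4]
    - [-5,-35,0,0,0.4]
    - [-5,-35,0,0,0.4]
    - [-3,-22,0,0,0.4]
    - [-2,-12,0,0,0.4]
    - [0,0,0,0,0.4]
    - [0,0,0,0,0.4]

```text
t: 12.55
eef_pos: [634.5, -317.2, 176.1]
tcp_rot: [3.141, -0.0, -3.114]
ft_force: [-0.3, 0.4, -0.3]
opening: 0.601
grip_force: 0.0
```

```bash
python3 - <<'E'
from h import *
go(633.3,-318.1,62,.0275)
snap("f")
from ov import circ
o=np.zeros((600,800,3),np.uint8)
a=cv2.imread("pics/f_top.png")[165:285,260:395];b=cv2.imread("pics/f_side.png")[215:285,245:345]
a=cv2.resize(a,None,fx=3.3,fy=3.3,interpolation=2);b=cv2.resize(b,None,fx=3.5,fy=3.5,interpolation=2)
o[:a.shape[0],:a.shape[1]]=a;o[:b.shape[0],448:448+b.shape[1]]=b
c=cv2.imread("pics/f_top.png")[195:235,290:360];o[400:600,:350]=cv2.resize(c,None,fx=5,fy=5,interpolation=2)
c=cv2.imread("pics/f_side.png")[150:220,250:370];o[250:250+203,448:448+348]=cv2.resize(c,None,fx=2.9,fy=2.9,interpolation=2)
cv2.imwrite("pics/ff.png",o)
E
```

```text
turn -0.0 deg shift 1.2 -0.8 114.1 j6 -2.15 yaw0 -3.114 pos [ 634.5 -317.2  176.1] op 0.60 t 12.6
cal (array([ 6.10693916e+02, -2.03083583e+01,  2.74949593e-02]), [[0.5, 0.7], [0.3, 0.4], [0.4, 0.2], [0.1, 0.5], [0.5, 0.1], [0.6, 0.3], [0.6, 0.5], [0.0, 0.1]])
pad (array([ 4.38858078e+02, -2.03750990e+02,  2.64640675e-01]), [[0.9, 0.4], [0.0, 0.6], [0.3, 0.1], [0.6, 0.1]])
pins [array([ 633.25378218, -318.12180364]), array([ 583.71450364, -309.3508814 ])] 50.30973261617473
b1 [654.11005851 187.46012512] -0.5615563082719618 79.8088626906236 expect 81
b2 [549.66764888 196.4418291 ] 0.16720404980160006 81.47251825654496 expect 81
worn [ 679.43769432 -195.24424164] [np.float64(68.9), np.float64(38.8), np.float64(68.2), np.float64(38.5)] -0.6060950048194873
tray [array([ 507., -292.]), array([ 352., -289.])]
box [array([508., 439.]), array([514., 312.]), array([359., 306.])]
tray R [array([ 510., -438.]), array([ 352., -429.])]
```

View pics/ff.png

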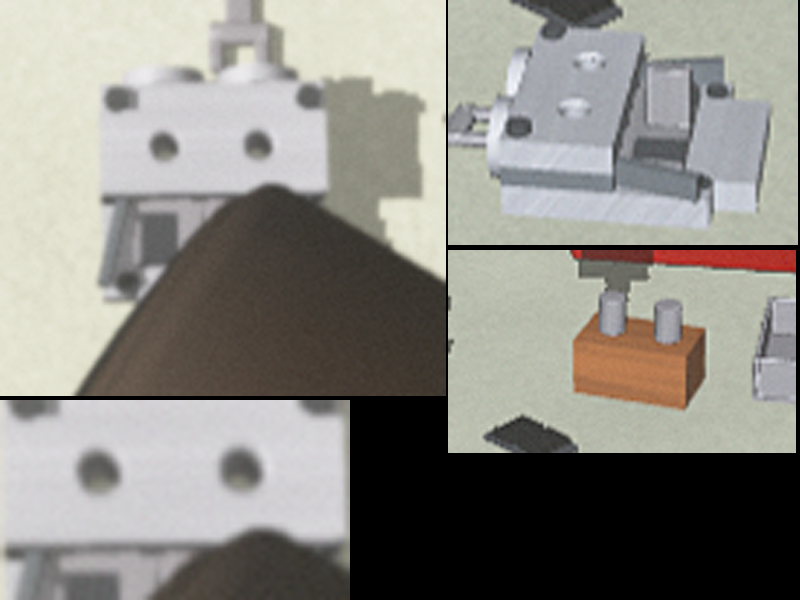

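carry_out:
  motion:
    - [1,-1,20,0,0.4]
    - [0,0,40,0,0.4]
    - [0,0,30,0,0.4]
    - [0,0,18,0,0.4]
    - [0,0,6,0,0.4]
    - [0,0,0,0,0.8]
    - [0,0,0,0,1]
    - [0,0,0,0,1]
    - [0,0,0,0,1]
    - [0,0,0,0,1]
    - [0,0,0,0,1]
    - [0,0,0,0,1]

```text
t: 13.85
eef_pos: [633.9, -319.3, 63.0]
tcp_rot: [-3.141, 0.001, -3.115]
ft_force: [-0.7, 1.7, 6.2]
opening: 0.243
grip_force: 30.0
```

```bash
python3 - <<'E'
from h import *
go(632.9,7.3,162,.0275); print(env.state()["grip_force"])
E
```

```text
turn -0.0 deg shift -8.0 326.5 -99.0 j6 -2.16 yaw0 -3.115 pos [ 633.9 -319.3   63. ] op 0.24 t 13.8
30.000985264778137
```

carry_out:
  motion:
    - [0,0,-10,0,1]
    - [0,0,-30,0,1]
    - [0,0,-40,0,1]
    - [0,0,-20,0,1]
    - [0,20,0,0,1]
    - [-1,40,0,0,1]
    - [-1,40,0,0,1]
    - [-1,40,0,0,1]
    - [-1,40,0,0,1]
    - [-1,40,0,0,1]
    - [-1,40,0,0,1]
    - [-1,36,0,0,1]

```text
t: 15.05
eef_pos: [631.5, -20.3, 161.4]
tcp_rot: [3.141, -0.002, -3.114]
ft_force: [-0.2, 0.3, -1.5]
opening: 0.25
grip_force: 30.0
```

carry_out:
  motion:
    - [-1,20,0,0,1]
    - [-0.5,10,0,0,1]
    - [0,0,20,0,1]
    - [0,0,15,0,1]
    - [0,0,0,0,1]
    - [0,0,0,0,1]

```text
t: 15.65
eef_pos: [633.2, 6.7, 127.2]
tcp_rot: [3.141, -0.001, -3.115]
ft_force: [-0.8, 0.2, -1.2]
opening: 0.244
grip_force: 30.0
```

```bash
python3 - <<'E'
from h import *
go(632.9,7.3,63,.0275)
snap("g")
o=np.zeros((600,800,3),np.uint8)
c=cv2.imread("pics/g_top.png")[180:240,280:365];o[0:300,:425]=cv2.resize(c,None,fx=5,fy=5,interpolation=2)
c=cv2.imread("pics/g_side.png")[180:290,235:335];o[0:550,440:800]=cv2.resize(c,None,fx=5,fy=5,interpolation=2)[:,70:430]
cv2.imwrite("pics/gg.png",o)
E
```

```text
turn -0.1 deg shift 0.3 0.6 64.2 j6 -1.69 yaw0 -3.115 pos [633.2   6.7 127.2] op 0.24 t 15.7
```

View pics/gg.png

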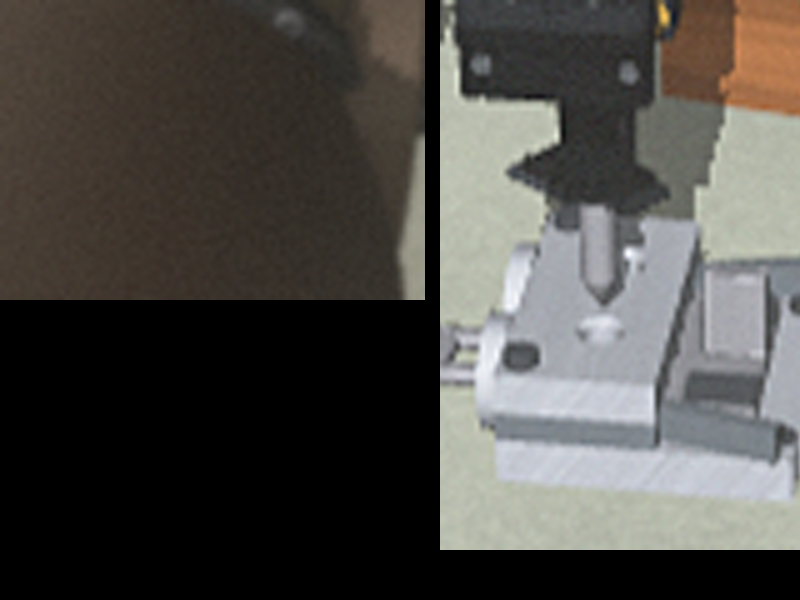

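```bash
python3 - <<'E'
from h import *
d=ld("g","side")
print(proj(d,[(633.2,6.7,68),(633.2,6.7,51),(643.2,6.7,51),(633.2,16.7,51)]))
print(atz(d,(281.0,240.2),68),atz(d,(280.6,245.6),51))
E
```

```text
[[281.60295067 238.94572312]
 [281.8030949  246.12998718]
 [276.94559473 245.72055895]
 [280.8418416  248.75661505]]
[633.46413958  11.59166298  68.        ] [635.99057832   5.10360213  51.        ]
```

carry_out:
  motion:
    - [-0.8,0,8,0,1]
    - [0,0,8,0,1]
    - [0,0,5,0,1]
    - [0,0,4,0,1]
    - [0,0,3,0,1]
    - [0,0,0,0,1]
    - [0,0,0,0,1]

```text
t: 16.45
eef_pos: [634.3, 6.9, 99.4]
tcp_rot: [3.142, 0.0, -3.115]
ft_force: [0.1, 0.1, -0.8]
opening: 0.244
grip_force: 30.0
```

```bash
python3 - <<'E'
from h import *
go(632.9,7.3,63,.0275);print(env.state()["ft_force"],env.state()["moment"])
E
```

```text
turn -0.0 deg shift 1.4 0.4 36.4 j6 -1.69 yaw0 -3.115 pos [634.3   6.9  99.4] op 0.24 t 16.4
[ 0.06233642  0.1061681  -0.7818743 ] [ 0.06010801 -0.0033927  -0.02024549]
```

carry_out:
  motion:
    - [0,0,4,0,1]
    - [0,0,4,0,1]
    - [0,0,4,0,1]
    - [0,0,4,0,1]
    - [0,0,0,0,1]

```text
t: 16.95
eef_pos: [633.9, 7.0, 82.6]
tcp_rot: [3.141, -0.001, -3.115]
ft_force: [-0.4, -0.1, -1.6]
opening: 0.244
grip_force: 30.0
```

carry_out:
  motion:
    - [0,0,4,0,1]
    - [0,0,4,0,1]
    - [0,0,4,0,1]
    - [0,0,3,0,1]
    - [0,0,0,0,1]
    - [0,0,0,0,1]

```text
t: 17.55
eef_pos: [634.3, 7.0, 68.3]
tcp_rot: [3.141, 0.0, -3.115]
ft_force: [-0.7, 0.9, -0.4]
opening: 0.243
grip_force: 30.0
```

carry_out:
  motion:
    - [0,0,2,0,1]
    - [0,0,1.5,0,1]
    - [0,0,0,0,1]
    - [0,0,0,0,0.7]
    - [0,0,0,0,0.65]
    - [0,0,0,0,0.65]
    - [0,0,0,0,0.65]
    - [0,0,-10,0,0.65]
    - [0,0,-30,0,0.65]
    - [0,0,-40,0,0.65]
    - [0,0,-25,0,0.65]
    - [0,0,0,0,0.65]

```text
t: 18.75
eef_pos: [635.7, 6.9, 174.5]
tcp_rot: [-3.141, 0.007, -3.115]
ft_force: [-0.2, -0.7, -0.5]
opening: 0.352
grip_force: 0.0
```

```bash
python3 - <<'E'
from h import *
go(583.7,-310.4,168,.0275)
E
```

```text
turn -0.0 deg shift 60.7 -315.7 6.5 j6 -1.69 yaw0 -3.115 pos [635.7   6.9 174.5] op 0.35 t 18.8
```

carry_out:
  motion:
    - [4,-20,0,0,0.6]
    - [7,-40,0,0,0.5]
    - [8,-40,0,0,0.4]
    - [8,-40,0,0,0.4]
    - [8,-40,0,0,0.4]
    - [8,-40,0,0,0.4]
    - [8,-40,0,0,0.4]
    - [6,-36,0,0,0.4]
    - [2,-20,0,0,0.4]
    - [0,0,0,0,0.4]
    - [0,0,0,0,0.4]

```text
t: 19.85
eef_pos: [583.7, -309.9, 169.4]
tcp_rot: [3.141, -0.001, -3.115]
ft_force: [0.3, -0.2, -0.4]
opening: 0.6
grip_force: 0.0
```

```bash
python3 - <<'E'
from h import *
go(583.7,-310.2,63,.0275)
E
```

```text
turn -0.1 deg shift -0.0 -0.3 106.4 j6 -2.19 yaw0 -3.115 pos [ 583.7 -309.9  169.4] op 0.60 t 19.9
```

carry_out:
  motion:
    - [0,0,40,0,0.4]
    - [0,0,40,0,0.4]
    - [0,0,20,0,0.4]
    - [0,0,6,0,0.4]
    - [0,0,0,0,0.4]
    - [0,0,0,0,0.8]
    - [0,0,0,0,1]
    - [0,0,0,0,1]
    - [0,0,0,0,1]
    - [0,0,0,0,1]
    - [0,0,0,0,1]
    - [0,0,0,0,1]

```text
t: 21.05
eef_pos: [583.9, -310.6, 64.2]
tcp_rot: [-3.141, 0.0, -3.115]
ft_force: [0.2, 0.6, 5.2]
opening: 0.247
grip_force: 30.0
```

```bash
python3 - <<'E'
from h import *
go(635.2,-47.,163,.0275)
E
```

```text
turn -0.0 deg shift -58.6 262.1 -98.8 j6 -2.19 yaw0 -3.115 pos [ 583.9 -310.6   64.2] op 0.25 t 21.1
```

carry_out:
  motion:
    - [0,0,-10,0,1]
    - [0,0,-30,0,1]
    - [0,0,-40,0,1]
    - [0,0,-20,0,1]
    - [-5,20,0,0,1]
    - [-9,40,0,0,1]
    - [-9,40,0,0,1]
    - [-9,40,0,0,1]
    - [-9,40,0,0,1]
    - [-9,40,0,0,1]
    - [-6,30,0,0,1]
    - [-3,12,0,0,1]

```text
t: 22.25
eef_pos: [635.2, -43.3, 162.9]
tcp_rot: [3.141, -0.002, -3.112]
ft_force: [1.0, 0.0, -2.4]
opening: 0.245
grip_force: 30.0
```

carry_out:
  motion:
    - [0,0,20,0,1]
    - [0,0,15,0,1]
    - [0,0,5,0,1]
    - [0,0,0,0,1]
    - [0,0,0,0,1]

```text
t: 22.75
eef_pos: [635.8, -47.2, 124.2]
tcp_rot: [-3.142, 0.0, -3.115]
ft_force: [-0.2, -0.9, -1.5]
opening: 0.245
grip_force: 30.0
```

```bash
python3 - <<'E'
from h import *
go(635.4,-47.,64,.0275)
E
```

```text
turn -0.1 deg shift 0.4 0.3 60.2 j6 -1.78 yaw0 -3.115 pos [635.8 -47.2 124.2] op 0.24 t 22.8
```

carry_out:
  motion:
    - [0,0,8,0,1]
    - [0,0,6,0,1]
    - [0,0,4,0,1]
    - [0,0,4,0,1]
    - [0,0,2,0,1]
    - [0,0,0,0,1]
    - [0,0,0,0,1]

```text
t: 23.45
eef_pos: [635.6, -47.1, 99.8]
tcp_rot: [3.142, -0.0, -3.115]
ft_force: [-0.6, -0.7, -2.5]
opening: 0.25
grip_force: 30.0
```

carry_out:
  motion:
    - [0,0,3,0,1]
    - [0,0,3,0,1]
    - [0,0,3,0,1]
    - [0,0,3,0,1]
    - [0,0,0,0,1]

```text
t: 23.95
eef_pos: [635.5, -47.0, 87.3]
tcp_rot: [3.141, -0.001, -3.115]
ft_force: [-1.7, -1.0, -2.6]
opening: 0.243
grip_force: 30.0
```

carry_out:
  motion:
    - [0,0,4,0,1]
    - [0,0,4,0,1]
    - [0,0,4,0,1]
    - [0,0,4,0,1]
    - [0,0,3,0,1]
    - [0,0,2,0,1]
    - [0,0,0,0,1]

```text
t: 24.65
eef_pos: [635.5, -47.1, 66.3]
tcp_rot: [3.141, -0.001, -3.115]
ft_force: [-2.7, -2.1, -3.2]
opening: 0.246
grip_force: 30.0
```

carry_out:
  motion:
    - [0,0,1,0,1]
    - [0,0,0,0,0.7]
    - [0,0,0,0,0.65]
    - [0,0,0,0,0.65]
    - [0,0,0,0,0.65]
    - [0,0,-10,0,0.65]
    - [0,0,-30,0,0.65]
    - [0,0,-40,0,0.65]
    - [0,0,-25,0,0.65]
    - [0,0,0,0,0.65]

```text
t: 25.65
eef_pos: [637.2, -47.2, 175.5]
tcp_rot: [-3.14, 0.007, -3.115]
ft_force: [0.2, -0.3, 0.0]
opening: 0.348
grip_force: 0.0
```

```bash
python3 - <<'E'
from h import *
go(679.4,-195.2,120,-.606)
E
```

```text
turn 36.3 deg shift -119.0 -97.6 55.5 j6 -1.78 yaw0 -3.115 pos [637.2 -47.2 175.5] op 0.35 t 25.6
```

```bash
python3 - <<'E'
from h import *
snap("i")
a=cv2.imread("pics/a_side.png").astype(int);b=cv2.imread("pics/i_side.png").astype(int)
for n,(x0,y0,x1,y1) in dict(worn=(258,200,298,228),b1=(222,295,275,322),b2=(278,312,338,336),spring=(365,258,430,284)).items():
    print(n,(np.abs(a-b)[y0:y1,x0:x1].max(2)>40).sum())
a=cv2.imread("pics/a_top.png").astype(int);b=cv2.imread("pics/i_top.png").astype(int)
for n,(x0,y0,x1,y1) in dict(worn=(393,172,433,212),b1=(195,175,240,225),b2=(197,225,225,282)).items():
    print(n,(np.abs(a-b)[y0:y1,x0:x1].max(2)>40).sum())
o=np.zeros((600,800,3),np.uint8)
o[:480,:400]=cv2.imread("pics/i_top.png")[:,180:580];c=cv2.imread("pics/i_side.png")[190:345,210:345]
o[:465,400:]=cv2.resize(c,None,fx=3,fy=3,interpolation=2)[:465,:400];cv2.imwrite("pics/ii.png",o)
E
```

```text
worn 240
b1 0
b2 0
spring 561
worn 1065
b1 2151
b2 1512
```

View pics/ii.png

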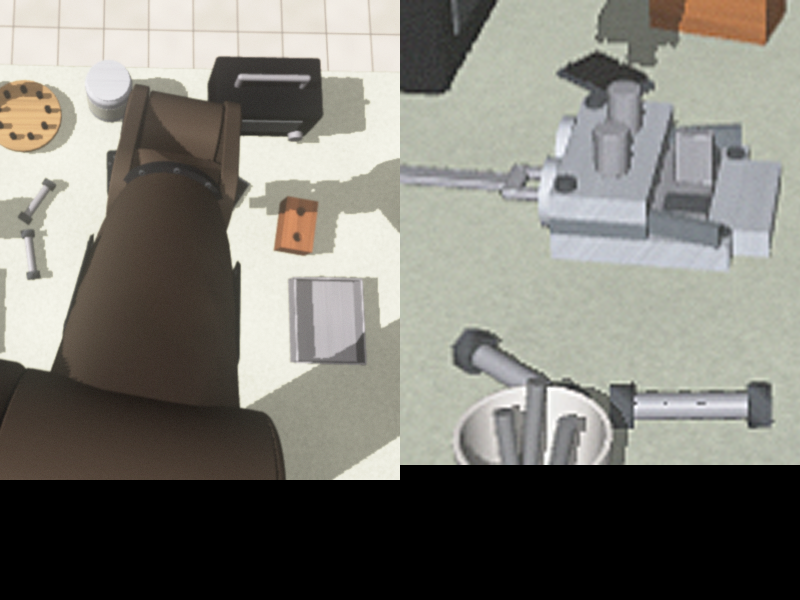

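carry_out:
  motion:
    - [0,0,0,7.2,0.2]
    - [0,0,0,7.3,0.2]
    - [0,0,0,7.3,0.2]
    - [0,0,0,7.3,0.2]
    - [0,0,0,7.2,0.2]
    - [-20,-16,0,0,0.2]
    - [-28,-23,0,0,0.2]
    - [-28,-23,0,0,0.2]
    - [-28,-23,0,0,0.2]
    - [-14,-12,0,0,0.2]
    - [0,0,0,0,0.2]
    - [0,0,0,0,0.2]

```text
t: 26.95
eef_pos: [676.8, -193.3, 169.9]
tcp_rot: [-3.142, -0.002, 2.535]
ft_force: [-0.1, 0.2, -0.0]
opening: 0.803
grip_force: 0.0
```

```bash
python3 - <<'E'
from h import *
go(679.4,-195.5,10.5,-.606)
E
```

```text
turn -0.1 deg shift -3.4 -0.4 159.4 j6 -1.34 yaw0 2.535 pos [ 676.8 -193.3  169.9] op 0.80 t 26.9
```

carry_out:
  motion:
    - [-3,0,40,0,0.2]
    - [0,0,40,0,0.2]
    - [0,0,40,0,0.2]
    - [0,0,25,0,0.2]
    - [0,0,10,0,0.2]
    - [0,0,4,0,0.2]
    - [0,0,0,0,0.6]
    - [0,0,0,0,1]
    - [0,0,0,0,1]
    - [0,0,0,0,1]
    - [0,0,0,0,1]
    - [0,0,0,0,1]

```text
t: 28.15
eef_pos: [680.0, -195.8, 12.3]
tcp_rot: [3.141, 0.001, 2.535]
ft_force: [-1.4, 0.8, 3.7]
opening: 0.417
grip_force: 30.0
```

carry_out:
  motion:
    - [0,0,-10,0,1]
    - [0,0,-30,0,1]
    - [0,0,-40,0,1]
    - [0,0,-40,0,1]
    - [0,0,-30,0,1]
    - [0,0,0,0,1]

```text
t: 28.75
eef_pos: [681.3, -196.3, 167.3]
tcp_rot: [3.14, 0.007, 2.535]
ft_force: [-0.5, -0.8, -1.5]
opening: 0.417
grip_force: 30.0
```

```bash
python3 - <<'E'
from h import *
go(430,-362,30,-.606)
E
```

```text
turn -0.0 deg shift 112.1 -279.3 137.3 j6 -1.34 yaw0 2.535 pos [ 681.3 -196.3  167.3] op 0.42 t 28.8
```

carry_out:
  motion:
    - [8,-20,0,0,1]
    - [15,-37,0,0,1]
    - [15,-37,0,0,1]
    - [15,-37,0,0,1]
    - [15,-37,0,0,1]
    - [15,-37,0,0,1]
    - [15,-37,0,0,1]
    - [10,-25,0,0,1]
    - [4,-12,0,0,1]
    - [0,0,0,0,1]
    - [0,0,40,0,1]
    - [0,0,40,0,1]

```text
t: 29.95
eef_pos: [430.1, -360.8, 81.5]
tcp_rot: [-3.141, 0.003, 2.536]
ft_force: [-0.1, -0.4, -2.2]
opening: 0.414
grip_force: 30.0
```

carry_out:
  motion:
    - [0,0,30,0,1]
    - [0,0,20,0,1]
    - [0,0,11,0,1]
    - [0,0,0,0,1]
    - [0,0,0,0,0.6]
    - [0,0,0,0,0.4]
    - [0,0,0,0,0.4]
    - [0,0,-20,0,0.4]
    - [0,0,-40,0,0.4]
    - [0,0,-40,0,0.4]
    - [0,0,-40,0,0.4]
    - [0,0,-10,0,0.4]

```text
t: 31.15
eef_pos: [429.7, -362.1, 175.7]
tcp_rot: [-3.14, 0.007, 2.535]
ft_force: [0.9, 0.1, 0.1]
opening: 0.603
grip_force: 0.0
```

```bash
python3 - <<'E'
from h import *
# bolts: grip shaft, closing across bolt axis: yaw = axis dir
go(549.7,196.2,170,.167)
go(654.1,187.2,170,-.5616)
E
```

```text
turn -44.3 deg shift -211.1 530.6 5.7 j6 -1.78 yaw0 2.535 pos [ 429.7 -362.1  175.7] op 0.60 t 31.1
turn -2.6 deg shift 102.6 584.4 5.7 j6 -1.78 yaw0 2.535 pos [ 429.7 -362.1  175.7] op 0.60 t 31.1
```

carry_out:
  motion:
    - [0,0,0,-2.6,0.4]
    - [3,20,0,0,0.4]
    - [7,40,0,0,0.4]
    - [7,40,0,0,0.4]
    - [7,40,0,0,0.4]
    - [7,40,0,0,0.4]
    - [7,40,0,0,0.4]
    - [7,40,0,0,0.4]
    - [7,40,0,0,0.4]
    - [7,40,0,0,0.4]
    - [7,40,0,0,0.4]
    - [7,40,0,0,0.4]

```text
t: 32.35
eef_pos: [590.8, 35.0, 170.9]
tcp_rot: [3.141, 0.0, 2.58]
ft_force: [1.4, 0.5, -0.2]
opening: 0.595
grip_force: 0.0
```

carry_out:
  motion:
    - [7,40,0,0,0.5]
    - [7,40,0,0,0.5]
    - [7,40,0,0,0.5]
    - [6,30,0,0,0.5]
    - [4,14,0,0,0.5]
    - [0,0,0,0,0.5]
    - [0,0,0,0,0.5]

```text
t: 33.05
eef_pos: [651.1, 187.8, 170.7]
tcp_rot: [-3.141, -0.0, 2.58]
ft_force: [0.3, 0.6, -0.3]
opening: 0.5
grip_force: 0.0
```

```bash
python3 - <<'E'
from h import *
go(654.1,187.2,11,-.5616)
d=ld("a","top")
for u in((137,194),(137,236),(115,215),(159,215)): print(atz(d,u,85).round(0))
snap("j")
d=ld("j","side")
a=cv2.imread("pics/a_side.png").astype(int);b=cv2.imread("pics/j_side.png").astype(int)
for n,(x0,y0,x1,y1) in dict(b1=(222,295,275,322),b2=(278,312,338,336),b1l=(222,295,250,322)).items():
    print(n,(np.abs(a-b)[y0:y1,x0:x1].max(2)>40).sum())
E
```

```text
turn 0.0 deg shift -2.9 1.1 159.7 j6 -0.83 yaw0 2.580 pos [651.1 187.8 170.7] op 0.50 t 33.0
[649. 320.  85.]
[572. 315.  85.]
[609. 357.  85.]
[610. 279.  85.]
b1 0
b2 0
b1l 0
```

carry_out:
  motion:
    - [-3,1,40,0,0.5]
    - [0,0,40,0,0.5]
    - [0,0,40,0,0.5]
    - [0,0,25,0,0.5]
    - [0,0,10,0,0.5]
    - [0,0,5,0,0.5]
    - [0,0,0,0,0.8]
    - [0,0,0,0,1]
    - [0,0,0,0,1]
    - [0,0,0,0,1]
    - [0,0,0,0,1]
    - [0,0,0,0,1]

```text
t: 34.35
eef_pos: [654.9, 188.1, 11.6]
tcp_rot: [3.141, 0.001, 2.58]
ft_force: [-0.9, 0.2, 6.5]
opening: 0.159
grip_force: 30.0
```

carry_out:
  motion:
    - [0,0,-10,0,1]
    - [0,0,-30,0,1]
    - [0,0,-40,0,1]
    - [0,0,-40,0,1]
    - [0,0,-30,0,1]
    - [0,0,-10,0,1]
    - [0,0,0,0,1]

```text
t: 35.05
eef_pos: [654.8, 188.0, 172.0]
tcp_rot: [3.14, 0.001, 2.58]
ft_force: [-0.4, -0.2, -1.8]
opening: 0.162
grip_force: 30.0
```

```bash
python3 - <<'E'
from h import *
go(433,395,35,.04)
E
```

```text
turn -34.4 deg shift 213.3 215.8 137.0 j6 -0.83 yaw0 2.580 pos [654.8 188.  172. ] op 0.16 t 35.0
```

carry_out:
  motion:
    - [0,0,0,-8.5,1]
    - [0,0,0,-8.5,1]
    - [0,0,0,-8.5,1]
    - [0,0,0,-8.5,1]
    - [15,15,0,-0.4,1]
    - [28,28,0,0,1]
    - [28,28,0,0,1]
    - [28,28,0,0,1]
    - [28,28,0,0,1]
    - [28,28,0,0,1]
    - [28,28,0,0,1]
    - [18,18,0,0,1]

```text
t: 36.25
eef_pos: [442.6, 382.3, 169.3]
tcp_rot: [-3.14, -0.003, -3.104]
ft_force: [-0.3, 0.6, -1.2]
opening: 0.164
grip_force: 30.0
```

carry_out:
  motion:
    - [12,13,0,0,1]
    - [0,0,0,0,1]
    - [0,0,0,0,1]

```text
t: 36.55
eef_pos: [433.4, 393.4, 170.2]
tcp_rot: [-3.141, -0.001, -3.103]
ft_force: [1.0, -0.1, -1.2]
opening: 0.164
grip_force: 30.0
```

```bash
python3 - <<'E'
from h import *
go(433,393,32,.04)
E
```

```text
turn -0.1 deg shift 0.4 -0.4 138.2 j6 -0.99 yaw0 -3.103 pos [433.4 393.4 170.2] op 0.16 t 36.5
```

carry_out:
  motion:
    - [0,0,30,0,1]
    - [0,0,40,0,1]
    - [0,0,40,0,1]
    - [0,0,25,0,1]
    - [0,0,10,0,1]
    - [0,0,0,0,1]
    - [0,0,0,0,0.75]
    - [0,0,0,0,0.7]
    - [0,0,0,0,0.7]

```text
t: 37.45
eef_pos: [434.1, 389.1, 26.6]
tcp_rot: [-3.136, -0.002, -3.102]
ft_force: [13.4, -37.2, -1.8]
opening: 0.293
grip_force: 19.0
```

carry_out:
  motion:
    - [0,0,-20,0,0.7]
    - [0,0,-40,0,0.7]
    - [0,0,-40,0,0.6]
    - [0,0,-40,0,0.5]
    - [0,0,-10,0,0.5]
    - [0,0,0,0,0.5]
    - [0,0,0,0,0.5]

```text
t: 38.15
eef_pos: [433.3, 393.3, 175.8]
tcp_rot: [3.141, 0.0, -3.103]
ft_force: [0.3, -0.6, -1.0]
opening: 0.498
grip_force: 0.0
```

```bash
python3 - <<'E'
from h import *
go(549.7-15*.986,196.8-15*.166,11,.167)
snap("k")
a=cv2.imread("pics/a_side.png").astype(int);b=cv2.imread("pics/k_side.png").astype(int)
print((np.abs(a-b)[312:336,285:338].max(2)>40).sum())
E
```

```text
turn -7.3 deg shift -67.2 -213.1 164.8 j6 -0.99 yaw0 -3.103 pos [433.3 393.3 175.8] op 0.50 t 38.1
27
```

carry_out:
  motion:
    - [0,0,0,-7.3,0.5]
    - [-6,-20,0,0,0.5]
    - [-12,-38,0,0,0.5]
    - [-12,-38,0,0,0.5]
    - [-12,-38,0,0,0.5]
    - [-12,-38,0,0,0.5]
    - [-8,-25,0,0,0.5]
    - [-5,-16,0,0,0.5]
    - [0,0,0,0,0.5]
    - [0,0,0,0,0.5]

```text
t: 39.25
eef_pos: [534.5, 194.9, 175.2]
tcp_rot: [3.141, -0.001, -2.975]
ft_force: [-1.3, 0.2, 0.4]
opening: 0.502
grip_force: 0.0
```

```bash
python3 - <<'E'
from h import *
go(549.7-15*.986,196.8-15*.166,11,.167)
snap("l",("side",))
o=np.zeros((600,800,3),np.uint8)
c=cv2.imread("pics/k_top.png")[160:370,15:255];o[:420,:480]=cv2.resize(c,None,fx=2,fy=2,interpolation=2)
c=cv2.imread("pics/l_side.png")[290:450,200:430];o[420:580,:230]=c
c=cv2.imread("pics/k_side.png")[330:430,300:430];o[:225,500:792]=cv2.resize(c,None,fx=2.25,fy=2.25,interpolation=2)[:225,:292]
c=cv2.imread("pics/k_top.png")[262:375,450:560];o[230:512,500:775]=cv2.resize(c,None,fx=2.5,fy=2.5,interpolation=2)[:282,:275]
cv2.imwrite("pics/ll.png",o)
E
```

```text
turn -0.0 deg shift -0.3 -0.7 164.2 j6 -1.50 yaw0 -2.975 pos [534.5 194.9 175.2] op 0.50 t 39.2
```

View pics/ll.png

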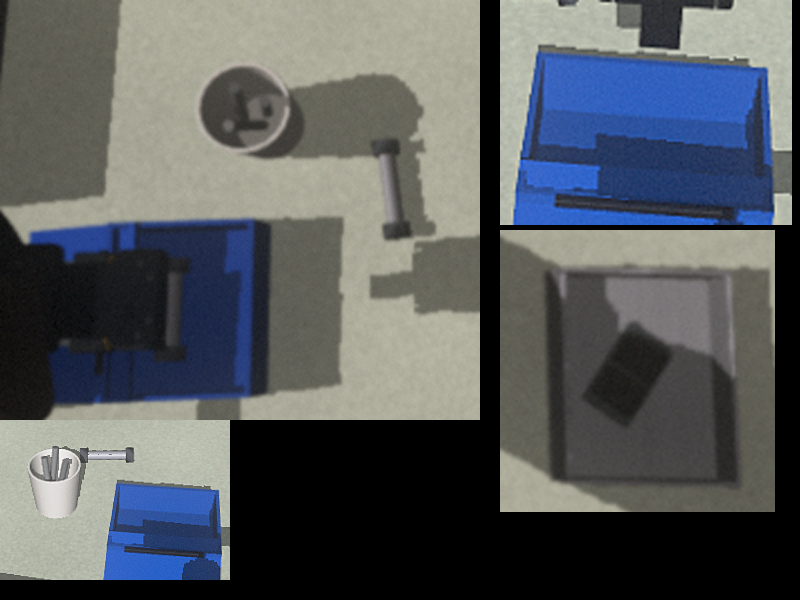

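carry_out:
  motion:
    - [0,-1,40,0,0.5]
    - [0,0,40,0,0.5]
    - [0,0,40,0,0.5]
    - [0,0,26,0,0.5]
    - [0,0,12,0,0.5]
    - [0,0,5,0,0.5]
    - [0,0,0,0,0.8]
    - [0,0,0,0,1]
    - [0,0,0,0,1]
    - [0,0,0,0,1]
    - [0,0,0,0,1]
    - [0,0,0,0,1]

```text
t: 40.5
eef_pos: [535.3, 193.7, 13.5]
tcp_rot: [3.141, 0.001, -2.975]
ft_force: [-1.5, 0.0, 6.5]
opening: 0.159
grip_force: 30.0
```

carry_out:
  motion:
    - [0,0,-10,0,1]
    - [0,0,-30,0,1]
    - [0,0,-40,0,1]
    - [0,0,-40,0,1]
    - [0,0,-30,0,1]
    - [0,0,-10,0,1]
    - [0,0,0,0,1]

```text
t: 41.2
eef_pos: [535.3, 193.7, 174.0]
tcp_rot: [3.141, 0.002, -2.975]
ft_force: [0.2, -0.0, -2.2]
opening: 0.162
grip_force: 30.0
```

```bash
python3 - <<'E'
from h import *
d=ld("k","top")
print("bolt1 ends",atz(d,(15+176/2,160+265/2),24),atz(d,(15+172/2,160+353/2),24))
go(433-15,345,32,.04)
E
```

```text
bolt1 ends [474.48593128 390.45235912  24.        ] [393.94057034 387.96972933  24.        ]
turn 7.2 deg shift 111.1 155.9 142.0 j6 -1.51 yaw0 -2.975 pos [535.3 193.7 174. ] op 0.16 t 41.2
```

carry_out:
  motion:
    - [0,0,0,7.2,1]
    - [12,17,0,0,1]
    - [22,30,0,0,1]
    - [22,31,0,0,1]
    - [22,31,0,0,1]
    - [18,26,0,0,1]
    - [10,15,0,0,1]
    - [5,8,0,0,1]
    - [0,0,0,0,1]
    - [0,0,0,0,1]

```text
t: 42.2
eef_pos: [417.9, 346.4, 172.1]
tcp_rot: [-3.141, -0.001, -3.101]
ft_force: [-0.2, -0.4, -1.8]
opening: 0.157
grip_force: 30.0
```

carry_out:
  motion:
    - [0,0,30,0,1]
    - [0,0,40,0,1]
    - [0,0,40,0,1]
    - [0,0,22,0,1]
    - [0,0,8,0,1]
    - [0,0,0,0,1]
    - [0,0,0,0,1]

```text
t: 42.9
eef_pos: [418.1, 345.4, 32.9]
tcp_rot: [-3.141, -0.001, -3.102]
ft_force: [-1.6, -3.0, 4.1]
opening: 0.159
grip_force: 32.4
```

carry_out:
  motion:
    - [0,0,0,0,0.8]
    - [0,0,0,0,0.78]
    - [0,0,0,0,0.78]

```text
t: 43.2
eef_pos: [418.2, 346.6, 32.9]
tcp_rot: [3.141, 0.0, -3.101]
ft_force: [1.5, -2.6, 2.2]
opening: 0.219
grip_force: 1.9
```

carry_out:
  motion:
    - [0,0,-20,0,0.78]
    - [0,0,-40,0,0.78]
    - [0,0,-40,0,0.6]
    - [0,0,-40,0,0.5]
    - [0,0,0,0,0.5]
    - [0,0,0,0,0.5]

```text
t: 43.8
eef_pos: [417.9, 347.1, 173.3]
tcp_rot: [3.14, 0.002, -3.101]
ft_force: [-0.4, 0.1, -0.0]
opening: 0.477
grip_force: 0.0
```

carry_out:
  motion:
    - [-20,-20,0,0,0.5]
    - [-30,-30,0,0,0.5]
    - [-30,-30,0,0,0.5]
    - [-30,-30,0,0,0.5]
    - [-20,-30,0,0,0.5]
    - [0,-30,0,0,0.5]
    - [0,0,0,0,0.5]
    - [0,0,0,0,0.5]
    - [0,0,0,0,0.5]
    - [0,0,0,0,0.5]

```text
t: 44.8
eef_pos: [554.1, 183.4, 172.5]
tcp_rot: [3.141, -0.0, -3.099]
ft_force: [-0.7, 0.2, 0.6]
opening: 0.502
grip_force: 0.0
```

```bash
python3 - <<'E'
from h import *
snap("m")
o=np.zeros((600,800,3),np.uint8)
o[:380,:425]=cv2.resize(cv2.imread("pics/m_top.png"),(425,319))[:380].copy() if 0 else 0
t=cv2.imread("pics/m_top.png");s=cv2.imread("pics/m_side.png")
o[:300,:400]=cv2.resize(t,(400,300),interpolation=3)
o[:300,400:]=cv2.resize(s,(400,300),interpolation=3)
o[300:600,:390]=cv2.resize(t[260:370,15:158],(390,300),interpolation=2)
o[300:600,400:800]=cv2.resize(s[215:290,240:340],(400,300),interpolation=2)
cv2.imwrite("pics/mm.png",o)
E
```

```text
(no output)
```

View pics/mm.png

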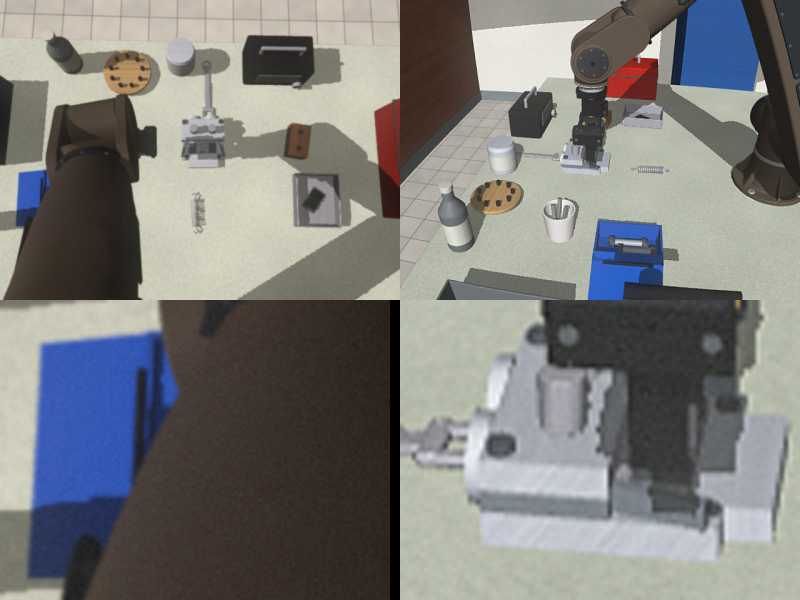

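carry_out:
  motion:
    - [0,-20,0,0,0.5]
    - [0,-40,0,0,0.5]
    - [0,-40,0,0,0.5]
    - [0,-40,0,0,0.5]
    - [0,-40,0,0,0.5]
    - [0,-40,0,0,0.5]
    - [0,-40,0,0,0.5]
    - [0,-40,0,0,0.5]
    - [0,-40,0,0,0.5]
    - [0,-40,0,0,0.5]
    - [0,-20,0,0,0.5]
    - [0,0,0,0,0.5]

```text
t: 46.1
eef_pos: [570.9, -219.0, 172.5]
tcp_rot: [-3.142, 0.0, -3.103]
ft_force: [0.2, 0.1, 0.4]
opening: 0.5
grip_force: 0.0
```

```bash
python3 - <<'E'
from h import *
snap("n")
def asc(c,x0,y0,x1,y1,st=1):
    im=cv2.imread(f"pics/n_{c}.png")[y0:y1:st,x0:x1:st].astype(int)
    b,g,r=im[...,0],im[...,1],im[...,2]
    sat=b-r
    ch=np.where(sat>40,".",np.where(im.mean(2)>110,"#",np.where(im.mean(2)>60,"o","x")))
    for i,row in enumerate(ch): print(y0+i*st,"".join(row))
asc("top",72,268,152,362,2)
print()
asc("side",308,350,425,425,1)
E
```

```text
268 ########################################
270 ################...................oo###
272 ...................................oooo#
274 ......o....ooooooooooooooooo........oooo
276 ......o............................ooooo
278 ...................................ooooo
280 ...................................ooooo
282 ...................................ooxoo
284 ...................................oxoo#
286 ...................................oxxoo
288 ...........................o.......ooxoo
290 ..........................ooooooo..oxxoo
292 ..........................oooooxx..oxoo#
294 ..........................oooooxx..oxoo#
296 ..........................o###ooo..oxxo#
298 ...........................###oo...xxxo#
300 .....................oooooo###oo...oxxo#
302 ...................xxoooooo###oo...xxxo#
304 ...................oxooooxx###oo...oxxo#
306 ...................oooooxxx###oo...oxxo#
308 ....................oooooxo###oo...xxxx#
310 .....................oooo..###oo...xxxo#
312 .....................oooo..###oo...xxxo#
314 .....................oooo..###oo...xxxo#
316 ................
[... 9465 characters left out ...]
xxxxxxxxxxxxxxxxxxxxxxxxxxxxxxx.x.....................................................####
420 .................xxoxooxooooooooooooxooxxxxxxxxxxxxxxxxxxxxxxxxxxxxxxxx..x.x.xx..................................o###
421 .................xxxxxxxxxxxxxxxxxxoooooooooooxxxoxxoxoxxxxxxxxxxxxxxxxxxxxxxxxxxxxxxxxxxxx.......................###
422 ............................xo.xxxxxxxxxxxxxxxxxoooooooxoxxxoooxooxxxxxxxxxxxxxxxxxxxxxxxxxxxxxx..........x.......###
423 ..........................................xxxxxxxxxxxxxxxxxxxxoxoooxxoooxooooxxoxxxxxxxxxxxxxxxx..................###
424 .......................................................xxxxxxxxxxxxxxxxxxxxxxxoxoxoooooooooxxxxx..................###
```

```bash
python3 - <<'E'
from h import *
T=ld("n","top");S=ld("n","side")
for n,a,b in(("b2 far",(131,292.5),(339,385)),("b2 near",(131,337.5),(392,388)),("b1 far",(117.5,304),(352,397.5)),("b1 near",(116,349),(406,400))):
    c,r=ray(T,a);e,s=ray(S,b);k=np.linalg.lstsq(np.c_[r,-s],e-c,rcond=None)[0];p,q=c+k[0]*r,e+k[1]*s
    print(n,((p+q)/2).round(1),np.linalg.norm(p-q).round(1))
# pins check in top/side, worn in tray
def cmp(n,c,a,b):
    pass
print("pins proj top",proj(T,[(632.9,7.3,83),(634.4,-46.7,83)]).round(1),"side",proj(S,[(632.9,7.3,83),(634.4,-46.7,83)]).round(1))
im=cv2.imread("pics/n_side.png")
for c,(x0,y0,x1,y1) in(("top",(295,185,360,225)),("side",(260,208,310,255))):
    g=cv2.cvtColor(cv2.imread(f"pics/n_{c}.png"),6)[y0:y1,x0:x1];print(c)
    q=" .:-=+*#%@"
    for i in range(0,g.shape[0],1): print(y0+i,"".join(q[min(9,int(v)*10//230)] for v in g[i]))
E
```

```text
b2 far [476.8 341.   18.3] 3.0
b2 near [394.1 335.5  17.9] 3.7
b1 far [454.7 364.4  18.2] 2.0
b1 near [372.6 360.4  20.4] 2.3
pins proj top [[310.  205.2]
 [339.6 204.9]] side [[281.5 232.7]
 [285.9 219.4]]
top
185 @@@@@@@@@@@@@@@@@@%%%%%%@@@@@%##*#%@@@@@@@@@@%%##**##%%@@@@@@@@@@
186 @@@@@@@@@@@@@@@@%%###***#%@@@%##%@@@@@@@@@@@@%%%#**++*#@@@@@@@@@@
187 @@@@@@@@@@@@@@@@%%##**+++*%@@@%%@@@@@@@@@@@@@%%##**+++*%@@@@@@@@@
188 @@@@@@@@@@@@@@@@%%##**++++#@@@@@@@@@@@@@@@@@@%%%##**++*%@@@@@@@%%
189 @@@@@@@@@@@@@@%%%%%###****#%@@%@@@@@@@@@@@%%%%%%%%%####%%@%@@@%##
190 @@@@@@@@@@@@@@@%%%%%%%%%%%%%@%@@@@@@@@@@@@%@@@@@@@@@@%%%%####%%#*
191 ####%%@@@@@@@@@@@@@@@@@@@@@@@@@@@@@@@@@@@@@@@@@@@@@@@@@%*+++*##**
192 +++**#%@@@@@@@@@@@@@@@@@@@@@@@@@@@@@@@@@@@@@@@@@@@@@@@@#+===++***
193 ==++**#%@@@@@@@@@@@@@@@@@@@@@@@@@@@@@@@@@@@@@@@@@@@@@@%*+====++**
194 ===++*#@@@@@@@@@@@@@@@@@@@@@@@@@@@@@@@@@@@@@@@@@@@@@@@#+======+**
195 ===++*#%@@@@@@@@@@@@@@@@@@@@@@@@@@@@@@@@@@@@@@@@@@@@@@%+======+**
196 ===++*#%@@@@@@@@@@@@@@@@@@@@@@@@@@@@@@@@@@@@@@@@@@@@@@%#+====+***
197 ++++**#@@@@@@@@@@@@@@@@@@@@@@@@@@@@@@@@@@@@@@
[... 3800 characters left out ...]
####+=**####***=-*####*###--+*+=########
243 ***+########*#*=**#####*+=-########*--**+=####*###
244 ##*+##########*=**#####**=-##*#####+--**+=########
245 %%**###########=**#####*+=-########=-=**+=########
246 %%#############+**####**+=+########--+**+=########
247 @@###*######*##**#####***=########*:=***+=########
248 @@+++=++#########***##+*#*#####*##+-=***+=##*#####
249 @#------=#############**##########=-=***+=########
250 @+-------########################*---****+******#*
251 @+--==---########################*--+*****+*++****
252 %+--==---########################=-+**************
253 #*=-=--=*########################--+***+++********
254 ##**++**##*#####################*--***+=======++++
```

```bash
python3 -c "
from cell import env
print(env.job_done())"
```

```text
the job is handed in; nothing more can be done
None
```

I handed the job in at about 46 s of robot time. The new pad is home against the stop, both pins are seated, both bolts are in the blue box and the one worn pad is in the tray; the cup, spring and wrench were left alone. The camera checks support this, but the hand-in returned no verdict.

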